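Sort culture-oil pots by weight and gas the full ones

ROBOT

A 6-joint arm with a two-finger parallel gripper is mounted at the origin on the work surface. World frame = base frame: x ahead of the robot, y to its left, z up, the work surface at z = 0. Lengths are in m, angles in rad, forces in N, time in s.
With the tool pointing down it reaches from about 0.25 to 0.725 m from the base axis. Payload 4 kg.
Tool frame: the origin (TCP) lies on the centre line of the jaws, within the pads' length; the fingertips stand 11 mm ahead of it and the grasp point (between the pads) lies 8 mm behind it (bot.nose_length is the distance from the TCP to the fingertips, in m); z points along the fingers, y is the direction in which the jaws open and shut (so a half turn about z gives the same grasp; the last joint's range is limited). The gripper opens to 85 mm and grips with 20 to 120 N. Pads are 22 mm wide; open, the fingers measure 114 mm over their backs; the gripper's body (76 mm by 85 mm) begins 54 mm behind the grasp point. The pads swing forward as they close: fully open they stand 13 mm farther back than shut.
Start: joints at [1.248, 0.241, 0.005, 1.335, 0, 1.571], TCP at [0.159, 0.474, 0.242] pointing down, gripper open.
Joint ranges: [-2.72, 2.72], [-1.05, 1.87], [-1.09, 1.28], [-1.99, 2.15], [-1.42, 1.44], [-3.14, 3.14]. Speed limits (rad/s): [2.79, 2.79, 3.14, 3.14, 3.14, 3.14].

INTERFACE

Orientations are given as a unit quaternion [x, y, z, w].
In Python, from workcell import bot gives the robot as it stands.
- The arm moves only by the tool play_rows, never from a script. Its argument "plan" is one flat list of numbers, 6 for each row, row after row: the shift along the tool's x, y, z in mm, then the turn, a rotation vector about the tool's x, y, z in rad. A call has 1 to 20 rows; each row shifts and turns the commanded pose from where the row before left it, along the tool's axes as they then stand; what a row does not reach is not made up. A row lasts 1/8 s, in which the tool goes at most 62.5 mm and 10.7 degrees, less where a joint would pass 70% of its speed; a pose out of reach is approached as far as the arm can. A call with a gripper value outside its range is refused whole. "hand" is the opening in per cent of the stroke, from 0 (shut) to 100 (fully open), set as the call begins (left out, the last holds). The fingers move at their own pace and stop on an object; the grip force is fixed at half the most. Time passes only in rows, so rows that do not move let the fingers close. It gives the time, the measured TCP pose, the force and the opening at its end, in the units of the state.
- bot.get_obs(): the state, without advancing time (a new reading comes with each control period).
- bot.camera(name): name is "scene" or "top"; returns a dict with "frame" (480x640x3 uint8, blue, green, red), "range_z" (480x640 float32, m along the optical axis (not along the pixel's ray), 0 where there is no reading), "K" (3x3 intrinsics, pixels), "cam_to_world" (4x4, takes a point from camera to world coordinates). Camera axes: x right, y down, z forward; pixel columns grow to the right and rows downward; lengths in m; the calibration is good to about 2 mm. A picture is of the moment at which its call begins.
- bot.job_done(): hands the job in, once; it reports no verdict.
Trained networks look in the newest picture that a camera, given by its name, has taken for a name from the list of things; names that differ only in an ending like _2 or _b are one class to them, and where a whole thing is asked for, a point or a joint stands for the part that bears it (a point fixed in the world has none). Each returns a list of dicts, best first, with "p" (0 to 1); they miss things now and then, are a little off and sometimes report something else, mostly with a low value. They report only what shows in the picture. A call takes as long as a camera call. They do not tell look-alikes from the thing itself.
- bot.outline_of(query, camera): "mask" (480x640 bool, what is visible of it) and "point" ([row, column] in pixels, amid what is visible of it).
The state is a dict: "clock": time; "joint_pos": joint angles; "joint_vel": joint speeds; "tau": joint torques, N m; "eef_pos": TCP position; "tool_rot": TCP orientation; "ft_force": force on the tool from outside, world axes, zero at the start; "ft_torque": the same for the moment, N m; "grip_width": finger opening in m.
Only numpy, scipy, OpenCV 4.12 (cv2) and the standard library are available. Lean on these libraries where they do the work, as an engineer would, in place of code of your own. Each camera call takes 0.05 s, during which the arm holds its last target.

TASK

The closed steel pots in the middle of the bench look alike; feel how heavy each one is by lifting it, and stand every pot upright in the gassing tray (the low steel tray with the gas pipe) if it is full, over about 400 g, or in the plain return tub if it is used up, lighter than that; within 50 g of the mark either place will do. When all are sorted, push the spring-centred valve lever over to its stop on the side where the gassing tray stands, hold it there for 3 seconds, then let it spring back upright. Never push the lever towards the tub's side, and leave the dish, the jar and the tube block where they are.

Things in the scene. Friction and masses are not known exactly. Their poses are not given: they have to be found in the camera images.
- pot1: closed stainless pot, one of up to six that look the same: round steel body 66 mm diameter and 59 mm high with an upright round black knob 28 mm diameter on the middle of its lid, knob from 59 to 94 mm above the underside. Origin: centre of the underside, z up along the knob. Weighs anywhere from 0.2 kg (empty) to 0.6 kg (full), which only lifting shows. Absent pots read None.
- pot2: closed stainless pot, one of up to six that look the same: round steel body 66 mm diameter and 59 mm high with an upright round black knob 28 mm diameter on the middle of its lid, knob from 59 to 94 mm above the underside. Origin: centre of the underside, z up along the knob. Weighs anywhere from 0.2 kg (empty) to 0.6 kg (full), which only lifting shows. Absent pots read None.
- pot3: closed stainless pot, one of up to six that look the same: round steel body 66 mm diameter and 59 mm high with an upright round black knob 28 mm diameter on the middle of its lid, knob from 59 to 94 mm above the underside. Origin: centre of the underside, z up along the knob. Weighs anywhere from 0.2 kg (empty) to 0.6 kg (full), which only lifting shows. Absent pots read None.
- pot4: closed stainless pot, one of up to six that look the same: round steel body 66 mm diameter and 59 mm high with an upright round black knob 28 mm diameter on the middle of its lid, knob from 59 to 94 mm above the underside. Origin: centre of the underside, z up along the knob. Weighs anywhere from 0.2 kg (empty) to 0.6 kg (full), which only lifting shows. Absent pots read None.
- pot5: closed stainless pot, one of up to six that look the same: round steel body 66 mm diameter and 59 mm high with an upright round black knob 28 mm diameter on the middle of its lid, knob from 59 to 94 mm above the underside. Origin: centre of the underside, z up along the knob. Weighs anywhere from 0.2 kg (empty) to 0.6 kg (full), which only lifting shows. Absent pots read None.
- pot6: closed stainless pot, one of up to six that look the same: round steel body 66 mm diameter and 59 mm high with an upright round black knob 28 mm diameter on the middle of its lid, knob from 59 to 94 mm above the underside. Origin: centre of the underside, z up along the knob. Weighs anywhere from 0.2 kg (empty) to 0.6 kg (full), which only lifting shows. Absent pots read None.
- gas_tray: gassing tray, fixed: low open steel tray, 264 mm (its x) by 184 mm (its y) outside, walls 4 mm thick and 30 mm high, floor 4 mm thick; a steel gas pipe with small brass jets crosses just outside its +x end, its top at 50 mm, with an overall reach of 147 mm from the centre. Holds six pots (3 along x, 2 along y, 80 mm apart). Origin: centre of the underside. Stands on the robot's left (+y) or right (-y) of the pots, and the return tub on the other side.
- return_tub: return tub, fixed: plain open white plastic tub without any pipe, same plan (264 by 184 mm outside, walls and floor 4 mm) but walls 45 mm high, with a grab ledge at each short end (reach 142 mm from the centre). Origin: centre of the underside.
- valve_base: grey valve block, fixed, 85 mm long in its y, 50 mm in its x, 56 mm high, on a foot plate 70 by 120 mm; a short push rod through it, 128 mm long, shifts sideways with the lever; the bare lever stands in the middle of its top. Origin: centre of the underside. Its y points roughly to the robot's left.
- valve_pivot (a point): pivot of the valve lever, 60 mm above the bench, on the block's middle; the pivot axis is the block's x.
- valve_ball (a point): centre of the black ball (32 mm diameter) at the top of the lever, 104 mm from the pivot; below it the lever is a round steel rod of 12 mm diameter.
- valve (a joint): lever angle in rad: 0 upright and centred, positive leaning to the block's +y (robot's left), negative to its -y (right); stops at +0.5 and -0.5. A spring (1.2 N m per rad, so about 6 to 8 N at the rod near the stop) brings it back to 0 when let go.
- dish: bystander: clear shallow dish, 90 mm diameter, 18 mm high; origin centre of underside
- reagent: bystander: amber jar, 52 mm diameter, 85 mm high; origin centre of underside
- tube_block: bystander: white block with four clear tubes, 50 by 90 mm, 57 mm high; origin centre of underside
Things that resemble listed ones, but are neither listed nor needed, are in the scene too. What is shaped like the pot5 but green is not meant.

How it is judged:
On the way, in this order (a step that is already met when the one before it is completed fails the run):
1. every pot stands in the place its weight calls for (((x of pot1 in the frame of gas_tray between -0.105 and 0.105 m and y of pot1 in the frame of gas_tray between -0.065 and 0.065 m and z of pot1 in the frame of gas_tray below 0.012 m and contact force between pot1 and gas_tray above 3.33 N and angle between pot1's own z axis and vertical below 0.1 rad and linear speed of pot1 below 0.03 m/s) or (x of pot1 in the frame of return_tub between -0.105 and 0.105 m and y of pot1 in the frame of return_tub between -0.065 and 0.065 m and z of pot1 in the frame of return_tub below 0.012 m and contact force between pot1 and return_tub between 1 and 4.51 N and angle between pot1's own z axis and vertical below 0.1 rad and linear speed of pot1 below 0.03 m/s)) and ((x of pot2 in the frame of gas_tray between -0.105 and 0.105 m and y of pot2 in the frame of gas_tray between -0.065 and 0.065 m and z of pot2 in the frame of gas_tray below 0.012 m and contact force between pot2 and gas_tray above 3.33 N and angle between pot2's own z axis and vertical below 0.1 rad and linear speed of pot2 below 0.03 m/s) or (x of pot2 in the frame of return_tub between -0.105 and 0.105 m and y of pot2 in the frame of return_tub between -0.065 and 0.065 m and z of pot2 in the frame of return_tub below 0.012 m and contact force between pot2 and return_tub between 1 and 4.51 N and angle between pot2's own z axis and vertical below 0.1 rad and linear speed of pot2 below 0.03 m/s)) and ((x of pot3 in the frame of gas_tray between -0.105 and 0.105 m and y of pot3 in the frame of gas_tray between -0.065 and 0.065 m and z of pot3 in the frame of gas_tray below 0.012 m and contact force between pot3 and gas_tray above 3.33 N and angle between pot3's own z axis and vertical below 0.1 rad and linear speed of pot3 below 0.03 m/s) or (x of pot3 in the frame of return_tub between -0.105 and 0.105 m and y of pot3 in the frame of return_tub between -0.065 and 0.065 m and z of pot3 in the frame of return_tub below 0.012 m and contact force between pot3 and return_tub between 1 and 4.51 N and angle between pot3's own z axis and vertical below 0.1 rad and linear speed of pot3 below 0.03 m/s)) and ((x of pot4 in the frame of gas_tray between -0.105 and 0.105 m and y of pot4 in the frame of gas_tray between -0.065 and 0.065 m and z of pot4 in the frame of gas_tray below 0.012 m and contact force between pot4 and gas_tray above 3.33 N and angle between pot4's own z axis and vertical below 0.1 rad and linear speed of pot4 below 0.03 m/s) or (x of pot4 in the frame of return_tub between -0.105 and 0.105 m and y of pot4 in the frame of return_tub between -0.065 and 0.065 m and z of pot4 in the frame of return_tub below 0.012 m and contact force between pot4 and return_tub between 1 and 4.51 N and angle between pot4's own z axis and vertical below 0.1 rad and linear speed of pot4 below 0.03 m/s)) and ((x of pot5 in the frame of gas_tray between -0.105 and 0.105 m and y of pot5 in the frame of gas_tray between -0.065 and 0.065 m and z of pot5 in the frame of gas_tray below 0.012 m and contact force between pot5 and gas_tray above 3.33 N and angle between pot5's own z axis and vertical below 0.1 rad and linear speed of pot5 below 0.03 m/s) or (x of pot5 in the frame of return_tub between -0.105 and 0.105 m and y of pot5 in the frame of return_tub between -0.065 and 0.065 m and z of pot5 in the frame of return_tub below 0.012 m and contact force between pot5 and return_tub between 1 and 4.51 N and angle between pot5's own z axis and vertical below 0.1 rad and linear speed of pot5 below 0.03 m/s)) and ((x of pot6 in the frame of gas_tray between -0.105 and 0.105 m and y of pot6 in the frame of gas_tray between -0.065 and 0.065 m and z of pot6 in the frame of gas_tray below 0.012 m and contact force between pot6 and gas_tray above 3.33 N and angle between pot6's own z axis and vertical below 0.1 rad and linear speed of pot6 below 0.03 m/s) or (x of pot6 in the frame of return_tub between -0.105 and 0.105 m and y of pot6 in the frame of return_tub between -0.065 and 0.065 m and z of pot6 in the frame of return_tub below 0.012 m and contact force between pot6 and return_tub between 1 and 4.51 N and angle between pot6's own z axis and vertical below 0.1 rad and linear speed of pot6 below 0.03 m/s))), for 0.3 s.
2. the valve lever is pushed over towards the gassing tray's side and held for at least 2.5 s (((world y of gas_tray above 0 m and value of joint valve above 0.4 rad) or (world y of gas_tray below 0 m and value of joint valve below -0.4 rad))), for 2.5 s.
3. the lever is let back to the centre (value of joint valve between -0.06 and 0.06 rad), for 0.2 s.
At the end, for the whole second after the job is handed in: Every pot present stands upright (within 0.1 rad), at rest, on the floor of the gassing tray or the return tub: none lighter than about 340 g in the tray, none heavier than about 460 g in the tub. The lever is centred within 0.06 rad (all of step 1 and all of step 3); the robot touches nothing.
It fails at once if the lever is pushed more than 0.25 rad towards the return tub's side ((world y of gas_tray above 0 m and value of joint valve below -0.25 rad) or (world y of gas_tray below 0 m and value of joint valve above 0.25 rad)).
It fails at once if a bystander (dish, jar or tube block) is moved more than 3 cm or tipped over (distance of any of dish, reagent, tube_block from where it was at the start of the episode above 0.03 m or angle between any of dish, reagent, tube_block's own z axis and vertical above 0.5 rad).
Of pot1, pot2, pot3, pot4, pot5, pot6 only 4 to 6 are there at a start; the rules pass over those that are not, and their reading is None.
At some moment in a run one of pot1, pot2, pot3, pot4, pot5, pot6 may be knocked a few centimetres aside while the robot is not near it.
It also fails if it takes over 210 s, if anything falls off the work surface, if the arm or the gripper's body presses on something with over 40 N, if the wrist force passes 120 N, or if a joint passes its speed limit or range.

## Working session

There is one attempt and no reset: what is moved stays moved. The work goes in short steps, Python scripts to look and compute and a tool call to move; the robot and the scene stay as the last step left them, time stands still between calls to the robot, and variables do not carry over. Pictures are saved under pics/ and viewed, and the job is handed in when it is done.

Besides the shell and the picture viewer there is one more tool, called as name(argument=value, ...), one argument or row to a line, values as JSON. play_rows: Moves the arm, as the interface text tells. Its arguments: {"type":"object","properties":{"plan":{"type":"array","items":{"type":"number"}},"hand":{"type":"number"}},"required":["plan"]}

```bash
ls; mkdir -p pics
python3 - <<'E'
from workcell import bot
import cv2
print(bot.get_obs(), bot.nose_length)
for n in ("scene","top"):
    c=bot.camera(n); cv2.imwrite(f"pics/{n}0.png",c["frame"]); print(c["K"],c["cam_to_world"])
E
```

```text
pics
{'clock': 0.0, 'joint_pos': array([ 1.24799525e+00,  2.41401611e-01,  3.75991000e-03,  1.33521978e+00,
       -4.06616319e-06,  1.57080620e+00]), 'joint_vel': array([ 0.00118065,  0.00116003,  0.0013915 ,  0.00139734, -0.00156518,
       -0.00055848]), 'tau': array([ 3.47891355e-04, -3.72318327e+01,  2.52407849e+01,  1.70116522e-02,
       -9.91597221e-05, -2.59610786e-07]), 'eef_pos': array([0.15842285, 0.47360575, 0.24143224]), 'tool_rot': array([ 1.60705487e-01,  9.87001864e-01, -1.01948484e-03, -1.63924242e-04]), 'ft_force': array([ 0.46389475,  0.24439505, -0.41104132]), 'ft_torque': array([-0.00380666, -0.020628  ,  0.01187824]), 'grip_width': 0.08562126989380771} 0.011
[[502.84458695   0.         322.77935883]
 [  0.         502.84458695 240.33626068]
 [  0.           0.           1.        ]] [[ 0.68965758  0.39199188 -0.60886352  1.2774439 ]
 [ 0.72408646 -0.36350378  0.58614315 -0.83397737]
 [ 0.00843916 -0.8451079  -0.53452915  0.83773786]
 [ 0.          0.          0.          1.        ]]
[[577.82731459   0.         317.92455978]
 [  0.         577.82731459 253.08459403]
 [  0.           0.           1.        ]] [[-0.02448595 -0.99274972  0.11767934  0.3168115 ]
 [-0.99926436  0.02778059  0.02643829 -0.06101205]
 [-0.02951581 -0.11694541 -0.99269965  1.39608226]
 [ 0.          0.          0.          1.        ]]
```

View pics/scene0.png

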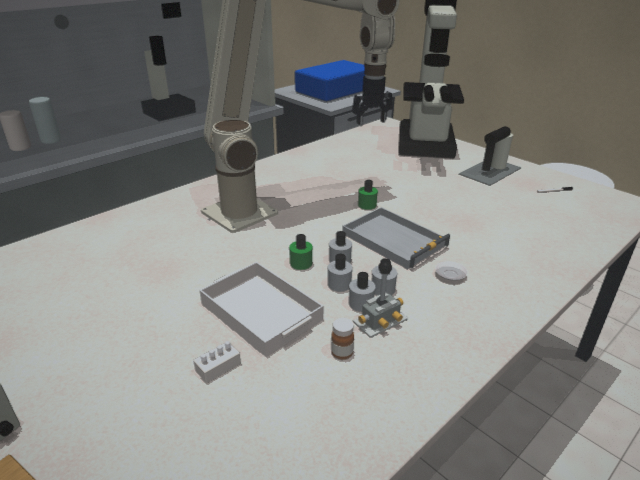

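View pics/top0.png

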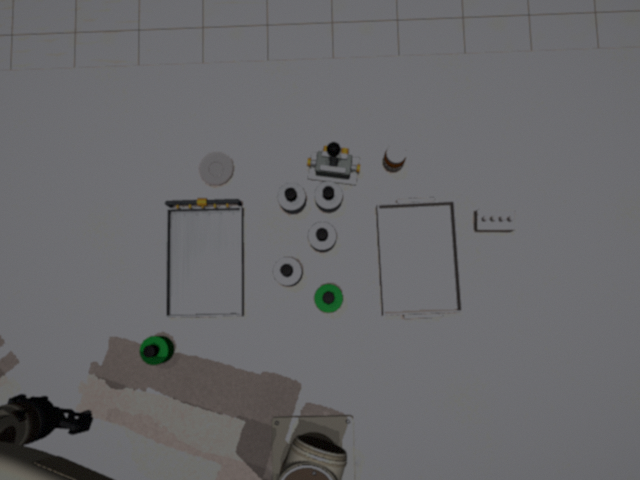

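Four steel pots show at top-image pixels (292,195), (328,193), (322,235) and (287,270). There are two green decoys at (328,297) and (155,349). The gassing tray with its pipe is at the left (205,262), and the tub is at the right (418,260). The valve is at (333,163), close to two of the pots.

```bash
cat > h.py <<'E'
from workcell import bot
import numpy as np, cv2
def cloud(c):
    z=c["range_z"]; v,u=np.mgrid[0:480,0:640]; K=c["K"]
    P=np.stack([(u-K[0,2])*z/K[0,0],(v-K[1,2])*z/K[1,1],z,np.ones_like(z)],-1)
    W=P@c["cam_to_world"].T
    W[z==0]=np.nan
    return W[...,:3]
E
python3 - <<'E'
from h import *
C={n:cloud(bot.camera(n)) for n in("top","scene")}
np.savez("c0.npz",**C)
for q in ("pot1","gas_tray","return_tub","valve_base","valve_ball","dish","reagent","tube_block"):
  for n in ("top","scene"):
    for d in bot.outline_of(q,n):
        W=C[n][d["mask"]]; W=W[~np.isnan(W[:,0])]
        if len(W)<5: print(q,n,d["p"],d["point"],"few");continue
        t=W[W[:,2]>np.percentile(W[:,2],98)-0.008]
        print(q,n,round(d["p"],2),np.round(d["point"]),"med",np.median(W,0).round(3),"lo",np.percentile(W,2,axis=0).round(3),"hi",np.percentile(W,98,axis=0).round(3),"topc",((t.min(0)+t.max(0))/2).round(3),len(t))
E
```

```text
pot1 top 0.97 [196. 328.] med [ 0.605 -0.052  0.058] lo [ 0.58  -0.081  0.008] hi [ 0.642 -0.022  0.097] topc [ 0.613 -0.052  0.095] 106
pot1 top 0.91 [272. 284.] med [0.433 0.046 0.058] lo [ 0.404  0.017 -0.002] hi [0.471 0.078 0.096] topc [0.436 0.048 0.094] 109
pot1 top 0.83 [237. 320.] med [ 0.511 -0.035  0.058] lo [ 0.484 -0.064  0.011] hi [ 0.546 -0.005  0.096] topc [ 0.516 -0.034  0.094] 109
pot1 top 0.81 [302. 327.] med [ 0.368 -0.046  0.059] lo [ 0.339 -0.076  0.002] hi [ 0.4   -0.016  0.096] topc [ 0.37  -0.045  0.094] 113
pot1 top 0.71 [348. 155.] med [0.261 0.352 0.058] lo [0.23  0.328 0.017] hi [0.291 0.391 0.096] topc [0.259 0.36  0.094] 114
pot1 top 0.62 [197. 292.] med [0.605 0.034 0.058] lo [0.58  0.005 0.009] hi [0.642 0.066 0.097] topc [0.612 0.036 0.094] 107
pot1 scene 0.93 [253. 301.] med [ 0.383 -0.06   0.051] lo [ 0.343 -0.082  0.001] hi [ 0.403 -0.027  0.093] topc [ 0.371 -0.052  0.092] 55
pot1 scene 0.76 [274. 341.] med [ 0.527 -0.05   0.053] lo [ 0.468 -0.07   0.001] hi [ 0.548 -0.005  0.093] topc [ 0.516 -0.037  0.091] 68
pot1 scene 0.75 [289. 358.] med [ 0
[... 1733 characters left out ...]
nt scene 0.49 [315. 384.] med [ 0.701 -0.083  0.043] lo [ 0.662 -0.131  0.002] hi [ 0.733 -0.018  0.174] topc [ 0.692 -0.075  0.173] 84
reagent scene 0.45 [274. 338.] med [ 0.527 -0.05   0.052] lo [ 0.447 -0.07  -0.001] hi [0.548 0.004 0.093] topc [ 0.516 -0.037  0.091] 68
tube_block top 0.62 [220. 494.] med [ 0.542 -0.443  0.034] lo [ 0.52 -0.49  0.  ] hi [ 0.57  -0.402  0.058] topc [ 0.546 -0.447  0.057] 86
tube_block top 0.27 [168. 332.] med [ 0.683 -0.067  0.051] lo [ 0.653 -0.124  0.002] hi [ 0.731 -0.007  0.177] topc [ 0.688 -0.066  0.176] 133
tube_block scene 0.85 [361. 215.] med [ 0.558 -0.458  0.032] lo [ 0.523 -0.495  0.002] hi [ 0.572 -0.41   0.056] topc [ 0.545 -0.451  0.053] 108
```

play_rows(
  plan=[0,0,0,0,0,-0.162,0,0,0,0,0,-0.161,-28,-42.6,0,0,0,0,-28,-42.6,0,0,0,0,-28,-42.6,0,0,0,0,-28,-42.6,0,0,0,0,-28,-42.6,0,0,0,0,-28,-42.6,0,0,0,0,-28,-42.6,0,0,0,0,-28,-42.6,0,0,0,0,-27,-42.6,0,0,0,0,-27,-42.6,0,0,0,0,0,0,0,0,0,0,0,0,0,0,0,0,0,0,0,0,0,0],
  hand=65,
)

```text
clock: 2.88
eef_pos: [0.4361, 0.0492, 0.2423]
tool_rot: [-0.001, 1.0, 0.0, -0.0]
ft_force: [0.9, 0.4, -0.3]
grip_width: 0.0556
```

```bash
cat > trays.py <<'E'
from h import *
d=np.load("c0.npz")
# rims from both clouds
for name,(y0,y1,zr) in {"gas":(0.12,0.40,0.030),"tub":(-0.40,-0.13,0.045)}.items():
    P=np.concatenate([d["top"].reshape(-1,3),d["scene"].reshape(-1,3)])
    P=P[~np.isnan(P[:,0])]
    P=P[(P[:,0]>0.28)&(P[:,0]<0.66)&(P[:,1]>y0)&(P[:,1]<y1)]
    r=P[np.abs(P[:,2]-zr)<0.005]
    print(name,len(r),cv2.minAreaRect(r[:,:2].astype(np.float32)*1000))
    f=P[(P[:,2]>0.0025)&(P[:,2]<0.007)]
    print(np.percentile(f,[1,50,99],axis=0).round(3))
    # pipe
    p=P[np.abs(P[:,2]-0.046)<0.006]; print("hi",p.mean(0).round(3), cv2.minAreaRect(p[:,:2].astype(np.float32)*1000))
E
python3 trays.py; python3 -c "
from h import *
o=bot.get_obs();print({k:o[k].round(3) for k in('eef_pos','tool_rot','joint_pos','ft_force')},o['clock'],o['grip_width'])"
```

```text
gas 1024 ((448.0540771484375, 260.5826721191406), (217.31927490234375, 334.67352294921875), 89.23239135742188)
[[0.289 0.127 0.003]
 [0.466 0.257 0.004]
 [0.65  0.392 0.007]]
hi [0.588 0.253 0.047] ((447.79888916015625, 266.2995300292969), (203.12692260742188, 345.3348388671875), 85.6335220336914)
tub 1749 ((461.414794921875, -262.8744812011719), (286.3101806640625, 189.60086059570312), 0.9188179969787598)
[[ 0.296 -0.392  0.003]
 [ 0.46  -0.26   0.004]
 [ 0.648 -0.139  0.007]]
hi [ 0.468 -0.266  0.044] ((461.414794921875, -262.8744812011719), (286.3101806640625, 189.60086059570312), 0.9188179969787598)
{'eef_pos': array([0.436, 0.049, 0.242]), 'tool_rot': array([-0.001,  1.   ,  0.   , -0.   ]), 'joint_pos': array([ 0.112,  0.12 , -0.144,  1.308,  0.   ,  0.11 ]), 'ft_force': array([ 0.873,  0.437, -0.287])} 2.875 0.0556132951322325
```

play_rows(
  plan=[0,-1,40,0,0,0,0,0,40,0,0,0,0,0,40,0,0,0,0,0,28,0,0,0,0,0,20,0,0,0,0,0,0,0,0,0,0,0,0,0,0,0],
)

```text
clock: 3.75
eef_pos: [0.4371, 0.048, 0.0752]
tool_rot: [-0.001, 1.0, 0.0, 0.001]
ft_force: [-0.7, -0.4, 0.2]
grip_width: 0.0557
```

play_rows(
  plan=[0,0,0,0,0,0,0,0,0,0,0,0,0,0,0,0,0,0,0,0,0,0,0,0,0,0,0,0,0,0,0,0,0,0,0,0,0,0,-10,0,0,0,0,0,-20,0,0,0,0,0,-30,0,0,0,0,0,-20,0,0,0,0,0,-10,0,0,0,0,0,0,0,0,0,0,0,0,0,0,0,0,0,0,0,0,0,0,0,0,0,0,0],
  hand=0,
)

```text
clock: 5.62
eef_pos: [0.4363, 0.0472, 0.1637]
tool_rot: [-0.0, 1.0, -0.0, -0.001]
ft_force: [-1.2, -0.4, -4.4]
grip_width: 0.0269
```

```bash
cat > w.py <<'E'
from h import *
F=[]
for i in range(5):
    c=bot.camera("scene" if i%2 else "top"); o=bot.get_obs(); F.append(o["ft_force"])
print(np.mean(F,0).round(2),np.std(F,0).round(2),o["eef_pos"].round(4),o["tau"].round(2),o["grip_width"],o["clock"])
E
python3 w.py
```

```text
[ 0.3  -0.04 -4.38] [0.29 0.67 0.25] [0.4367 0.0472 0.1642] [-0.000e+00 -3.391e+01  2.483e+01  2.000e-02  0.000e+00 -0.000e+00] 0.026101325078941952 5.875
```

play_rows(
  plan=[5,20,0,0,0,0,10,40,0,0,0,0,10,40,0,0,0,0,10,40,0,0,0,0,5,26,0,0,0,0,0,0,0,0,0,0,0,0,30,0,0,0,0,0,30,0,0,0,0,0,13,0,0,0,0,0,7,0,0,0,0,0,3,0,0,0,0,0,1,0,0,0,0,0,0,0,0,0],
)

```text
clock: 7.5
eef_pos: [0.3971, 0.2135, 0.0809]
tool_rot: [-0.0, 1.0, 0.0, 0.001]
ft_force: [-0.4, 1.2, -4.2]
grip_width: 0.0263
```

```bash
python3 w.py
```

```text
[ 0.14 -0.31 -4.17] [0.52 0.32 0.12] [0.3968 0.2133 0.0806] [-0.000e+00 -3.670e+01  2.183e+01  1.000e-02  1.000e-02 -0.000e+00] 0.026363979189019508 7.75
```

play_rows(
  plan=[0,0,1,0,0,0,0,0,0.5,0,0,0,0,0,0,0,0,0],
)

```text
clock: 8.12
eef_pos: [0.3969, 0.2135, 0.0795]
tool_rot: [-0.0, 1.0, 0.0, 0.0]
ft_force: [-1.5, -0.9, 4.0]
grip_width: 0.0263
```

play_rows(
  plan=[0,0,0,0,0,0,0,0,0,0,0,0,0,0,0,0,0,0,0,0,0,0,0,0,0,0,-20,0,0,0,0,0,-40,0,0,0,0,0,-50,0,0,0,0,0,-50,0,0,0,0,0,0,0,0,0,0,0,0,0,0,0],
  hand=65,
)

```text
clock: 9.38
eef_pos: [0.3965, 0.2131, 0.2384]
tool_rot: [-0.0, 1.0, -0.0, -0.0]
ft_force: [-0.3, -0.4, -0.2]
grip_width: 0.0558
```

```bash
cat > pots.py <<'E'
from h import *
for n in ("top","scene"):
    c=bot.camera(n); W=cloud(c); cv2.imwrite(f"pics/{n}_{bot.get_obs()['clock']:.2f}.png",c["frame"])
    for d in bot.outline_of("pot1",n):
        w=W[d["mask"]]; col=c["frame"][d["mask"]].mean(0)
        g=col[1]>1.3*max(col[0],col[2])
        t=w[(w[:,2]>0.083)&(w[:,2]<0.106)]
        if len(t): print(n,round(d["p"],2),"GREEN" if g else "", np.median(t,0).round(4),((t.min(0)+t.max(0))/2).round(4),len(t))
o=bot.get_obs(); print(o["eef_pos"].round(4),o["ft_force"].round(2),o["clock"])
E
python3 w.py; python3 pots.py
```

```text
[-0.12 -0.05 -0.14] [0.27 0.45 0.71] [0.396  0.2129 0.2375] [-0.000e+00 -3.242e+01  2.506e+01  2.000e-02 -0.000e+00  0.000e+00] 0.05503536532215129 9.625
top 0.95  [ 0.5148 -0.0345  0.0932] [ 0.5158 -0.0343  0.0918] 117
top 0.89 GREEN [ 0.3692 -0.0446  0.0931] [ 0.3702 -0.0454  0.0928] 117
top 0.87  [ 0.6117 -0.0525  0.0923] [ 0.6128 -0.0518  0.0914] 121
top 0.86  [0.3889 0.2122 0.0967] [0.3889 0.2142 0.0926] 65
top 0.77  [0.6116 0.0348 0.093 ] [0.6111 0.0357 0.0919] 119
scene 0.93  [ 0.6868 -0.0743  0.0996] [ 0.6868 -0.0743  0.0996] 1
scene 0.85 GREEN [0.2656 0.3524 0.0906] [0.3185 0.2877 0.0908] 38
scene 0.84 GREEN [ 0.3732 -0.0515  0.0909] [ 0.3715 -0.0499  0.0906] 62
scene 0.78  [0.3976 0.2067 0.0949] [0.3953 0.2099 0.0916] 61
scene 0.76  [ 0.5191 -0.0408  0.0919] [ 0.5158 -0.0383  0.0891] 75
scene 0.75  [ 0.6144 -0.0589  0.0917] [ 0.6121 -0.0561  0.0893] 89
[0.3965 0.2131 0.2384] [-0.46 -0.03  0.27] 9.825
```

play_rows(
  plan=[-10,-20,0,0,0,0,-20,-42,0,0,0,0,-20,-42,0,0,0,0,-20,-42,0,0,0,0,-20,-42,0,0,0,0,-20,-40,0,0,0,0,-10,-20,0,0,0,0,0,0,20,0,0,0,0,0,40,0,0,0,0,0,40,0,0,0,0,0,40,0,0,0,0,0,15,0,0,0,0,0,8,0,0,0,0,0,0,0,0,0,0,0,0,0,0,0],
)

```text
clock: 11.7
eef_pos: [0.5179, -0.0348, 0.0772]
tool_rot: [-0.0, 1.0, -0.0, 0.001]
ft_force: [-0.7, -0.6, 0.4]
grip_width: 0.0559
```

play_rows(
  plan=[0,0,0,0,0,0,0,0,0,0,0,0,0,0,0,0,0,0,0,0,0,0,0,0,0,0,0,0,0,0,0,0,0,0,0,0,0,0,-10,0,0,0,0,0,-20,0,0,0,0,0,-40,0,0,0,0,0,-40,0,0,0,0,0,-20,0,0,0,0,0,0,0,0,0,0,0,0,0,0,0,0,0,0,0,0,0,0,0,0,0,0,0],
  hand=0,
)

```text
clock: 13.58
eef_pos: [0.5161, -0.0347, 0.2046]
tool_rot: [-0.0, 1.0, 0.0, -0.001]
ft_force: [0.4, -0.6, -5.0]
grip_width: 0.0266
```

```bash
python3 w.py
```

```text
[ 0.07 -0.11 -5.38] [0.47 0.4  0.27] [ 0.5167 -0.0347  0.2057] [ 0.000e+00 -4.191e+01  2.664e+01  2.000e-02 -0.000e+00  0.000e+00] 0.02650060323994712 13.825
```

play_rows(
  plan=[0,20,0,0,0,0,-3,40,0,0,0,0,-3,42,0,0,0,0,-3,42,0,0,0,0,-3,42,0,0,0,0,-2,40,0,0,0,0,0,22,0,0,0,0,0,0,0,0,0,0,0,0,30,0,0,0,0,0,40,0,0,0,0,0,30,0,0,0,0,0,13,0,0,0,0,0,7,0,0,0,0,0,3,0,0,0,0,0,1,0,0,0,0,0,0,0,0,0],
)

```text
clock: 15.82
eef_pos: [0.5312, 0.2135, 0.0826]
tool_rot: [-0.0, 1.0, 0.0, 0.001]
ft_force: [0.6, 0.0, -6.1]
grip_width: 0.0263
```

```bash
python3 w.py
```

```text
[ 0.21  0.01 -5.02] [0.76 0.14 0.57] [0.5308 0.2134 0.0821] [ -0.   -49.14  24.07   0.     0.    -0.  ] 0.026496227745056083 16.075
```

play_rows(
  plan=[0,0,1,0,0,0,0,0,0.5,0,0,0,0,0,0,0,0,0],
)

```text
clock: 16.45
eef_pos: [0.5308, 0.2133, 0.0809]
tool_rot: [-0.0, 1.0, 0.0, 0.0]
ft_force: [-1.7, -0.8, 0.3]
grip_width: 0.0262
```

play_rows(
  plan=[0,0,0,0,0,0,0,0,0,0,0,0,0,0,0,0,0,0,0,0,0,0,0,0,0,0,-20,0,0,0,0,0,-40,0,0,0,0,0,-50,0,0,0,0,0,-50,0,0,0,0,0,0,0,0,0,0,0,0,0,0,0],
  hand=65,
)

```text
clock: 17.7
eef_pos: [0.5304, 0.2132, 0.2399]
tool_rot: [-0.0, 1.0, -0.0, -0.0]
ft_force: [-0.1, -0.0, -0.6]
grip_width: 0.0554
```

```bash
python3 w.py; python3 pots.py
```

```text
[-0.26  0.   -0.23] [0.52 0.27 0.51] [0.53   0.213  0.2387] [ 0.000e+00 -4.458e+01  2.552e+01  2.000e-02 -0.000e+00 -0.000e+00] 0.05550136603599258 17.95
top 0.94  [0.6109 0.0355 0.0929] [0.6119 0.0358 0.0914] 119
top 0.87  [ 0.6119 -0.051   0.0926] [ 0.6123 -0.0518  0.0911] 120
top 0.76 GREEN [ 0.3692 -0.0446  0.0923] [ 0.3702 -0.0454  0.0919] 117
top 0.61  [0.5282 0.2121 0.0969] [0.5291 0.2122 0.0939] 128
scene 0.84  [0.6068 0.0374 0.0925] [0.607  0.0361 0.0926] 14
scene 0.82  [0.5329 0.204  0.0942] [0.5308 0.207  0.0916] 62
scene 0.78  [0.3988 0.2075 0.0952] [0.3952 0.2091 0.0916] 62
scene 0.73 GREEN [0.2638 0.353  0.0913] [0.2627 0.3547 0.0902] 35
scene 0.62  [ 0.615  -0.0587  0.0921] [ 0.613  -0.056   0.0895] 88
scene 0.57 GREEN [ 0.3725 -0.0517  0.0919] [ 0.3705 -0.0496  0.0896] 60
[0.5305 0.2132 0.2397] [-0.17  0.47 -0.01] 18.15
```

play_rows(
  plan=[-10,-20,0,0,0,0,-20,-40,0,0,0,0,-20,-40,0,0,0,0,-20,-40,0,0,0,0,-11,-37,0,0,0,0,0,0,0,0,0,0,0,0,20,0,0,0,0,0,40,0,0,0,0,0,40,0,0,0,0,0,40,0,0,0,0,0,15,0,0,0,0,0,8,0,0,0,0,0,0,0,0,0,0,0,0,0,0,0],
)

```text
clock: 19.9
eef_pos: [0.6129, 0.0364, 0.079]
tool_rot: [-0.0, 1.0, 0.0, 0.002]
ft_force: [-0.9, -1.2, -0.0]
grip_width: 0.0557
```

play_rows(
  plan=[0,0,0,0,0,0,0,0,0,0,0,0,0,0,0,0,0,0,0,0,0,0,0,0,0,0,0,0,0,0,0,0,0,0,0,0,0,0,-10,0,0,0,0,0,-20,0,0,0,0,0,-40,0,0,0,0,0,-40,0,0,0,0,0,-20,0,0,0,0,0,0,0,0,0,0,0,0,0,0,0,0,0,0,0,0,0,0,0,0,0,0,0],
  hand=0,
)

```text
clock: 21.78
eef_pos: [0.6111, 0.0363, 0.2059]
tool_rot: [-0.0, 1.0, -0.0, -0.001]
ft_force: [-0.6, -0.8, -5.3]
grip_width: 0.0262
```

```bash
python3 w.py
```

```text
[-0.3  -0.22 -5.71] [0.33 0.28 0.34] [0.6117 0.0363 0.2072] [ 0.000e+00 -5.178e+01  2.734e+01  1.000e-02 -0.000e+00  0.000e+00] 0.02610320499233441 22.025
```

play_rows(
  plan=[10,20,0,0,0,0,22,39,0,0,0,0,24,42,0,0,0,0,24,42,0,0,0,0,24,42,0,0,0,0,24,42,0,0,0,0,20,30,0,0,0,0,0,0,0,0,0,0,0,0,30,0,0,0,0,0,40,0,0,0,0,0,30,0,0,0,0,0,13,0,0,0,0,0,7,0,0,0,0,0,3,0,0,0,0,0,0,0,0,0],
)

```text
clock: 23.9
eef_pos: [0.4643, 0.2936, 0.0852]
tool_rot: [-0.0, 1.0, 0.0, 0.001]
ft_force: [0.1, 0.4, -5.0]
grip_width: 0.0264
```

```bash
python3 w.py
```

```text
[ 0.14  0.12 -5.24] [0.25 0.2  0.37] [0.464  0.2935 0.0849] [-1.000e-02 -4.685e+01  2.382e+01 -1.000e-02 -0.000e+00  0.000e+00] 0.02619750163204958 24.15
```

play_rows(
  plan=[0,0,1,0,0,0,0,0,1,0,0,0,0,0,0,0,0,0],
)

```text
clock: 24.52
eef_pos: [0.4637, 0.2932, 0.0826]
tool_rot: [-0.0, 1.0, 0.0, 0.0]
ft_force: [0.0, -0.4, -2.8]
grip_width: 0.0263
```

play_rows(
  plan=[0,0,0,0,0,0,0,0,0,0,0,0,0,0,0,0,0,0,0,0,0,0,0,0,0,0,-20,0,0,0,0,0,-40,0,0,0,0,0,-50,0,0,0,0,0,-50,0,0,0,0,0,0,0,0,0,0,0,0,0,0,0],
  hand=65,
)

```text
clock: 25.78
eef_pos: [0.4635, 0.2931, 0.242]
tool_rot: [-0.0, 1.0, -0.0, -0.0]
ft_force: [-1.1, -0.7, -0.3]
grip_width: 0.0554
```

```bash
python3 pots.py; ls pics
```

```text
top 0.91  [0.4617 0.2901 0.0966] [0.4615 0.2933 0.0939] 111
top 0.86  [0.5285 0.2124 0.0965] [0.5294 0.2134 0.0937] 128
top 0.66 GREEN [ 0.3693 -0.0454  0.0934] [ 0.3702 -0.0454  0.0932] 118
top 0.62  [0.3937 0.213  0.0963] [0.3948 0.2143 0.0926] 128
top 0.61  [ 0.6117 -0.051   0.0932] [ 0.6132 -0.0518  0.0923] 118
scene 0.97  [0.3971 0.2072 0.0948] [0.3951 0.2097 0.0914] 62
scene 0.83  [ 0.6154 -0.0601  0.0912] [ 0.613  -0.056   0.0904] 79
scene 0.78  [0.4679 0.2824 0.0928] [0.4846 0.2529 0.0915] 48
scene 0.69 GREEN [ 0.3725 -0.0507  0.091 ] [ 0.3688 -0.049   0.0894] 64
scene 0.59 GREEN [0.2644 0.3533 0.0911] [0.2638 0.355  0.0893] 35
scene 0.57  [0.5322 0.2043 0.0944] [0.5324 0.2059 0.0913] 59
[0.4629 0.2928 0.2406] [ 0.76 -0.14 -0.48] 25.975
scene0.png
scene_18.10.png
scene_25.93.png
scene_9.78.png
top0.png
top_18.00.png
top_25.82.png
top_9.68.png
```

play_rows(
  plan=[-10,-20,0,0,0,0,-18,-40,0,0,0,0,-18,-42,0,0,0,0,-18,-42,0,0,0,0,-18,-42,0,0,0,0,-18,-42,0,0,0,0,-18,-42,0,0,0,0,-18,-42,0,0,0,0,-13,-33,0,0,0,0,0,0,0,0,0,0,0,0,20,0,0,0,0,0,30,0,0,0,0,0,30,0,0,0,0,0,30,0,0,0,0,0,20,0,0,0,0,0,20,0,0,0,0,0,14,0,0,0,0,0,0,0,0,0,0,0,0,0,0,0],
)

```text
clock: 28.35
eef_pos: [0.6132, -0.0515, 0.079]
tool_rot: [-0.0, 1.0, -0.0, 0.001]
ft_force: [-0.4, 0.2, 0.3]
grip_width: 0.0553
```

play_rows(
  plan=[0,0,0,0,0,0,0,0,0,0,0,0,0,0,0,0,0,0,0,0,0,0,0,0,0,0,0,0,0,0,0,0,0,0,0,0,0,0,-10,0,0,0,0,0,-20,0,0,0,0,0,-40,0,0,0,0,0,-40,0,0,0,0,0,-20,0,0,0,0,0,0,0,0,0,0,0,0,0,0,0,0,0,0,0,0,0,0,0,0,0,0,0],
  hand=0,
)

```text
clock: 30.22
eef_pos: [0.6121, -0.0517, 0.2069]
tool_rot: [-0.0, 1.0, 0.0, -0.001]
ft_force: [-0.1, -0.6, -6.1]
grip_width: 0.0263
```

```bash
python3 w.py
```

```text
[-0.15 -0.12 -5.74] [0.36 0.74 0.44] [ 0.6127 -0.0517  0.2082] [ 0.000e+00 -5.211e+01  2.744e+01  1.000e-02 -0.000e+00  0.000e+00] 0.02586236452230631 30.475
```

play_rows(
  plan=[5,20,0,0,0,0,8,40,0,0,0,0,8,42,0,0,0,0,8,42,0,0,0,0,8,42,0,0,0,0,8,42,0,0,0,0,8,42,0,0,0,0,8,42,0,0,0,0,6,33,0,0,0,0,0,0,0,0,0,0,0,0,30,0,0,0,0,0,40,0,0,0,0,0,30,0,0,0,0,0,13,0,0,0,0,0,7,0,0,0,0,0,2,0,0,0,0,0,0,0,0,0],
)

```text
clock: 32.6
eef_pos: [0.5464, 0.2936, 0.0875]
tool_rot: [-0.0, 1.0, 0.001, 0.001]
ft_force: [0.5, 0.1, -5.3]
grip_width: 0.0263
```

```bash
python3 w.py
```

```text
[ 0.15 -0.01 -5.09] [0.33 0.64 0.58] [0.546  0.2934 0.087 ] [-0.000e+00 -5.396e+01  2.517e+01 -1.000e-02  0.000e+00  0.000e+00] 0.026046385304711695 32.85
```

play_rows(
  plan=[0,0,2,0,0,0,0,0,1,0,0,0,0,0,1,0,0,0,0,0,0,0,0,0],
)

```text
clock: 33.35
eef_pos: [0.5458, 0.2932, 0.0836]
tool_rot: [-0.0, 1.0, 0.0, 0.0]
ft_force: [-2.9, -2.7, 5.0]
grip_width: 0.0262
```

play_rows(
  plan=[0,0,0,0,0,0,0,0,0,0,0,0,0,0,0,0,0,0,0,0,0,0,0,0,0,0,-20,0,0,0,0,0,-40,0,0,0,0,0,-50,0,0,0,0,0,-50,0,0,0,0,0,0,0,0,0,0,0,0,0,0,0],
  hand=65,
)

```text
clock: 34.6
eef_pos: [0.5455, 0.2932, 0.2419]
tool_rot: [-0.0, 1.0, -0.0, -0.0]
ft_force: [-0.2, -0.6, -0.6]
grip_width: 0.0554
```

```bash
python3 pots.py; ls -t pics|head -2
python3 - <<'E'
from h import *
for n in("top","scene"):
  bot.camera(n)
c=bot.camera("top");W=cloud(c)
m=(np.abs(W[...,2]-0.030)<0.004)&(W[...,0]>.31)&(W[...,0]<.64)&(W[...,1]>.14)&(W[...,1]<.37)
m&=True
for lo,hi,ax in((.335,.355,0),):
    pass
P=W[m]
for name,s in {"y-":(P[:,1]<.175),"y+":P[:,1]>.33,"x-":P[:,0]<.36,"x+":(P[:,0]>.58)&(P[:,0]<.603)}.items():
    q=P[s]; print(name,len(q),q.min(0).round(3),np.median(q,0).round(3),q.max(0).round(3))
for d in bot.outline_of("gas_tray","top"):
    print(d["p"],cv2.minAreaRect(np.argwhere(d["mask"])[:,::-1].astype(np.float32)))
E
```

```text
top 0.95  [0.4636 0.2908 0.0969] [0.4631 0.2915 0.0937] 120
top 0.82  [0.4279 0.2034 0.0967] [0.4286 0.2049 0.0944] 129
top 0.8  [0.5289 0.2125 0.0968] [0.529  0.2137 0.0944] 128
top 0.6  [0.5446 0.2921 0.0973] [0.5452 0.2926 0.0937] 126
top 0.6 GREEN [ 0.3693 -0.0454  0.093 ] [ 0.3702 -0.0454  0.0931] 118
scene 0.84  [0.5491 0.2832 0.0941] [0.5471 0.287  0.092 ] 67
scene 0.81  [0.4341 0.1971 0.0936] [0.4327 0.1993 0.0917] 57
scene 0.74  [ 0.6937 -0.0732  0.0948] [ 0.6908 -0.0703  0.0945] 38
scene 0.68  [0.5337 0.2054 0.0944] [0.5323 0.2092 0.0917] 70
scene 0.67 GREEN [0.2635 0.3511 0.0912] [0.262  0.3572 0.0896] 41
scene 0.62 GREEN [ 0.3741 -0.0516  0.0915] [ 0.3713 -0.0487  0.0891] 63
scene 0.55  [0.4668 0.284  0.094 ] [0.4648 0.2867 0.0925] 62
[0.5449 0.2928 0.2403] [ 0.71 -0.35 -0.27] 34.8
scene_34.75.png
top_34.65.png
y- 173 [0.334 0.159 0.026] [0.451 0.161 0.029] [0.608 0.174 0.034]
y+ 64 [0.502 0.338 0.026] [0.54  0.341 0.029] [0.582 0.344 0.034]
x- 78 [0.334 0.16  0.026] [0.337 0.198 0.029] [0.358 0.258 0.034]
x+ 96 [0.582 0.159 0.026] [0.596 0.228 0.029] [0.602 0.338 0.034]
0.9 ((204.72422790527344, 257.0709533691406), (122.35609436035156, 78.8449935913086), 87.33700561523438)
```

View pics/top_34.65.png

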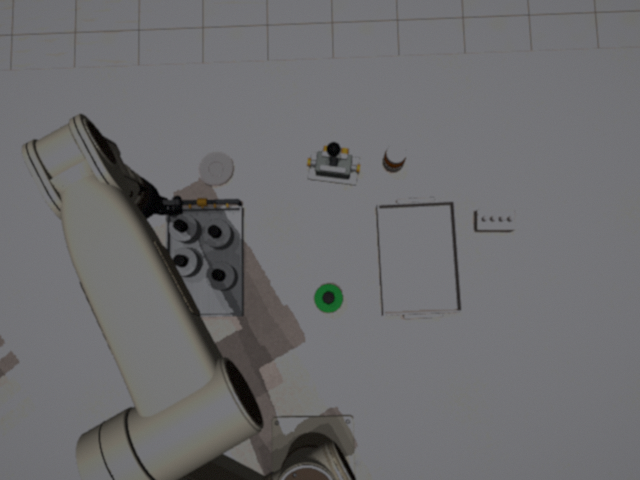

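View pics/scene_34.75.png

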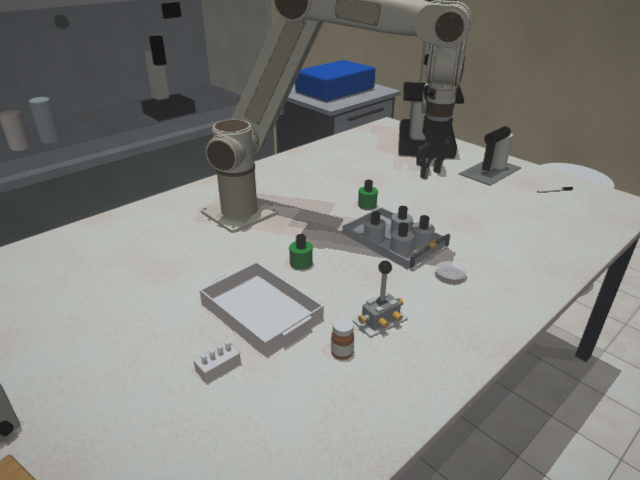

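The top view shows all four steel pots in the gassing tray at (180,228), (215,232), (181,262) and (220,277). The one at (220,277) has shifted about 3 cm but still stands inside the tray. Next I push the lever towards +y, from its −y side.

play_rows(
  plan=[-7,-20,0,0,0,0,-13,-38,0,0,0,0,-13,-38,0,0,0,0,-14,-41,0,0,0,0,-14,-41,0,0,0,0,-14,-41,0,0,0,0,-14,-41,0,0,0,0,-14,-41,0,0,0,0,-14,-41,0,0,0,0,-14,-41,0,0,0,0,-13,-30,0,0,0,0,0,-10,0,0,0,0,0,0,0,0,0,0,0,0,0,0,0,0],
  hand=0,
)

```text
clock: 36.75
eef_pos: [0.6894, -0.1288, 0.2427]
tool_rot: [-0.001, 1.0, 0.0, -0.0]
ft_force: [0.1, -0.1, -1.0]
grip_width: -0.0001
```

```bash
cat > ball.py <<'E'
from h import *
for n in("top","scene"):
    c=bot.camera(n);W=cloud(c); cv2.imwrite(f"pics/{n}_{bot.get_obs()['clock']:.2f}.png",c["frame"])
    for d in bot.outline_of("valve_ball",n)[:1]:
        w=W[d["mask"]]; t=w[(w[:,2]>.14)&(w[:,2]<.185)]
        print(n,d["p"],d["point"],np.nanmedian(t,0).round(3),len(t))
        # sphere fit, r=16mm
        from scipy.optimize import least_squares
        t=t[np.linalg.norm(t[:,:2]-np.median(t[:,:2],0),axis=1)<.03]
        r=least_squares(lambda p:np.linalg.norm(t-p,axis=1)-.016,np.median(t,0)-[0,0,.01],loss="soft_l1",f_scale=.002); print("ball",r.x.round(4))
E
python3 ball.py; python3 w.py
```

```text
scene 0.59 [276.7, 381.3] [ 0.695 -0.076  0.169] 160
ball [ 0.69   -0.069   0.1621]
[-0.14  0.2  -0.02] [0.36 0.31 0.78] [ 0.6898 -0.1293  0.2424] [  0.08 -57.47  25.86   0.     0.     0.  ] -0.00020852576457263062 37.2
```

play_rows(
  plan=[0,0,20,0,0,0,0,0,30,0,0,0,0,0,27,0,0,0,0,0,10,0,0,0,0,0,0,0,0,0,0,10,0,0,0,0,0,8,0,0,0,0,0,4,0,0,0,0,0,4,0,0,0,0,0,4,0,0,0,0,0,0,0,0,0,0],
)

```text
clock: 38.58
eef_pos: [0.6897, -0.0994, 0.1553]
tool_rot: [-0.0, 1.0, 0.0, -0.0]
ft_force: [-0.5, 0.1, 0.2]
grip_width: 0.0006
```

```bash
python3 ball.py; python3 w.py
```

```text
scene 0.69 [282.8, 381.0] [ 0.699 -0.074  0.169] 107
ball [ 0.6899 -0.0695  0.1622]
[0.1  0.09 0.07] [0.42 0.4  0.56] [ 0.6897 -0.0999  0.1553] [ -0.   -57.15  25.41   0.    -0.    -0.  ] 0.0002121323975633876 39.025
```

play_rows(
  plan=[0,4,0,0,0,0,-0.5,4,0,0,0,0,-0.5,4,0,0,0,0,-0.5,4,0,0,0,0,-0.5,4,0,0,0,0,-0.5,4,0,0,0,0,-0.5,4,0,0,0,0,-0.5,4,0,0,0,0,0,0,0,0,0,0],
)

```text
clock: 40.15
eef_pos: [0.6934, -0.0677, 0.155]
tool_rot: [-0.0, 1.0, -0.0, 0.0]
ft_force: [2.7, -4.3, -1.1]
grip_width: 0.0004
```

```bash
python3 ball.py; python3 w.py; ls -t pics|head -2
```

```text
scene 0.88 [284.1, 385.2] [ 0.705 -0.046  0.164] 84
ball [ 0.6941 -0.0414  0.1585]
[ 3.05 -3.79 -1.54] [0.65 0.51 0.29] [ 0.6931 -0.0679  0.1551] [ 2.590e+00 -5.777e+01  2.437e+01  1.290e+00  1.060e+00 -5.000e-02] 3.625390520495297e-05 40.6
scene_40.30.png
top_40.20.png
```

Run:
```python
import cv2,numpy as np
a=cv2.imread("pics/scene_40.30.png")[200:360,290:490];b=cv2.imread("pics/top_40.20.png")[100:220,250:430]
cv2.imwrite("pics/z1.png",np.hstack([cv2.resize(a,(400,320)),cv2.resize(b,(400,320))]))
```

View pics/z1.png

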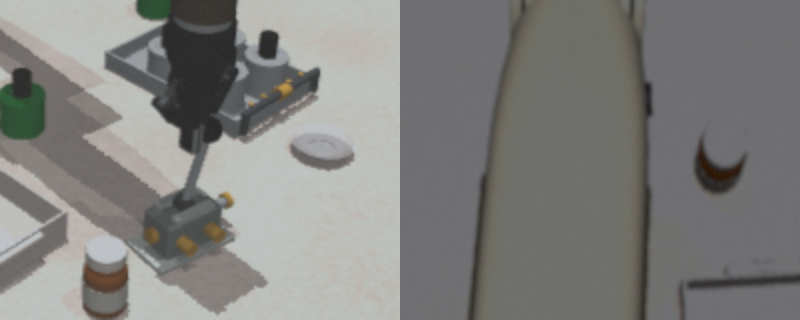

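play_rows(
  plan=[-1,3,0,0,0,0,-1,3,0,0,0,0,-1,3,0,0,0,0,-1,3,0,0,0,0,-0.5,3,0,0,0,0,-0.5,2,0,0,0,0,0,0,0,0,0,0,0,0,0,0,0,0],
)

```text
clock: 41.6
eef_pos: [0.6962, -0.0518, 0.1534]
tool_rot: [0.0, 1.0, -0.001, -0.003]
ft_force: [-0.1, -7.3, -4.3]
grip_width: 0.0003
```

```bash
python3 ball.py; python3 w.py
```

```text
scene 0.57 [282.5, 390.1] [ 0.707 -0.031  0.159] 98
ball [ 0.6967 -0.0253  0.1526]
[-0.56 -6.39 -4.78] [0.19 0.38 0.63] [ 0.6962 -0.0519  0.1534] [ 4.780e+00 -6.092e+01  2.722e+01  1.100e-01  2.040e+00 -1.000e-02] -0.00014818210045827127 42.05
```

play_rows(
  plan=[-0.5,2,0,0,0,0,-0.5,2,0,0,0,0,0,0,0,0,0,0,0,0,0,0,0,0],
)

```text
clock: 42.55
eef_pos: [0.6972, -0.048, 0.1536]
tool_rot: [0.0, 1.0, -0.001, -0.003]
ft_force: [-0.5, -7.4, -4.2]
grip_width: 0.0001
```

```bash
python3 ball.py; python3 w.py
```

```text
scene 0.53 [285.4, 390.5] [ 0.707 -0.027  0.158] 79
ball [ 0.6978 -0.0204  0.1508]
[-0.27 -6.93 -4.09] [0.27 0.22 0.38] [ 0.6972 -0.0481  0.1535] [ 5.120e+00 -6.069e+01  2.713e+01  4.000e-02  2.180e+00 -0.000e+00] -0.00020367014817844538 43.0
```

play_rows(
  plan=[0,0,0,0,0,0,0,0,0,0,0,0,0,0,0,0,0,0,0,0,0,0,0,0,0,0,0,0,0,0,0,0,0,0,0,0,0,0,0,0,0,0,0,0,0,0,0,0,0,0,0,0,0,0,0,0,0,0,0,0,0,0,0,0,0,0,0,0,0,0,0,0,0,0,0,0,0,0,0,0,0,0,0,0,0,0,0,0,0,0,0,0,0,0,0,0,0,0,0,0,0,0,0,0,0,0,0,0,0,0,0,0,0,0,0,0,0,0,0,0],
)

```text
clock: 45.5
eef_pos: [0.6972, -0.0481, 0.1535]
tool_rot: [0.0, 1.0, -0.001, -0.003]
ft_force: [0.6, -6.6, -5.5]
grip_width: -0.0002
```

```bash
python3 ball.py; python3 pots.py
```

```text
top 0.45 [257.7, 416.1] [nan nan nan] 0
top 0.93  [0.5285 0.2123 0.0966] [0.5289 0.213  0.0934] 128
top 0.9 GREEN [0.2603 0.3595 0.092 ] [0.2594 0.3597 0.0909] 125
top 0.84  [0.4295 0.2042 0.097 ] [0.4306 0.2037 0.0931] 109
top 0.75  [0.5439 0.292  0.097 ] [0.5449 0.2915 0.0949] 127
top 0.67  [0.4621 0.2905 0.0975] [0.4627 0.2926 0.093 ] 126
scene 0.72 GREEN [0.2629 0.3531 0.0911] [0.2611 0.3546 0.0901] 37
scene 0.67  [0.4329 0.1979 0.0942] [0.43   0.2012 0.0923] 63
scene 0.62  [0.5492 0.2842 0.0949] [0.5452 0.2891 0.0925] 65
scene 0.62 GREEN [ 0.374  -0.0521  0.0915] [ 0.3705 -0.05    0.0894] 62
[ 0.6972 -0.0481  0.1536] [ 0.5  -6.85 -4.29] 45.8
  return np.nanmean(a, axis, out=out, keepdims=keepdims)
  return _methods._mean(a, axis=axis, dtype=dtype,
  ret = um.true_divide(
Traceback (most recent call last):
  File "ball.py", line 10, in <module>
    r=least_squares(lambda p:np.linalg.norm(t-p,axis=1)-.016,np.median(t,0)-[0,0,.01],loss="soft_l1",f_scale=.002); print("ball",r.x.round(4))
ValueError: Initial guess is outside of provided bounds
```

play_rows(
  plan=[0,0,0,0,0,0,0,0,0,0,0,0,0,0,0,0,0,0,0,0,0,0,0,0,0.5,-3,0,0,0,0,0.5,-3,0,0,0,0,0.5,-3,0,0,0,0,0.5,-3,0,0,0,0,0.5,-3,0,0,0,0,0.5,-3,0,0,0,0,0.5,-3,0,0,0,0,0.5,-3,0,0,0,0,0.5,-3,0,0,0,0,0.5,-3,0,0,0,0,0.5,-3,0,0,0,0,0.5,-3,0,0,0,0,0.5,-3,0,0,0,0,0.5,-3,0,0,0,0,0,-3,0,0,0,0],
)

```text
clock: 48.18
eef_pos: [0.6917, -0.0915, 0.1548]
tool_rot: [-0.0, 1.0, 0.0, -0.001]
ft_force: [-0.2, -0.4, -0.9]
grip_width: 0.0001
```

play_rows(
  plan=[0,-2,0,0,0,0,0,-2,0,0,0,0,0,-2,0,0,0,0,0,-4,0,0,0,0,0,-20,0,0,0,0,0,-20,0,0,0,0,0,0,-30,0,0,0,0,0,-50,0,0,0,0,0,-40,0,0,0,0,0,0,0,0,0,0,0,0,0,0,0],
)

```text
clock: 49.55
eef_pos: [0.692, -0.143, 0.2746]
tool_rot: [0.001, 1.0, -0.0, -0.0]
ft_force: [0.5, 0.2, -0.5]
grip_width: 0.0003
```

```bash
python3 w.py; python3 ball.py; ls -t pics|head -2
```

```text
[ 0.21  0.07 -0.29] [0.51 0.36 0.73] [ 0.6917 -0.1418  0.2736] [-1.100e-01 -5.817e+01  2.566e+01  2.000e-02 -1.000e-02 -0.000e+00] -5.9311060608574605e-05 49.8
scene 0.75 [277.5, 382.8] [ 0.696 -0.075  0.169] 160
ball [ 0.6902 -0.0685  0.1623]
scene_49.95.png
top_49.85.png
```

```bash
python3 pots.py; ls -t pics|head -2; cp $(ls -t pics/scene_*|head -1) pics/fin.png
```

```text
top 0.97  [0.4276 0.2041 0.0966] [0.4284 0.2048 0.0945] 124
top 0.89  [0.5287 0.2129 0.0966] [0.5289 0.2128 0.0929] 129
top 0.64  [0.4636 0.291  0.0963] [0.463  0.2929 0.0921] 127
top 0.63  [0.5444 0.2911 0.0962] [0.5448 0.2922 0.0934] 129
top 0.61 GREEN [0.2602 0.3595 0.0924] [0.2602 0.3599 0.0918] 127
scene 0.74 GREEN [ 0.3744 -0.0515  0.0918] [ 0.3701 -0.0492  0.0902] 64
scene 0.71  [0.5328 0.2051 0.0941] [0.5298 0.2083 0.0914] 69
[ 0.6923 -0.1416  0.2753] [-0.3  -0.45  0.19] 50.2
scene_50.15.png
top_50.05.png
```

View pics/fin.png

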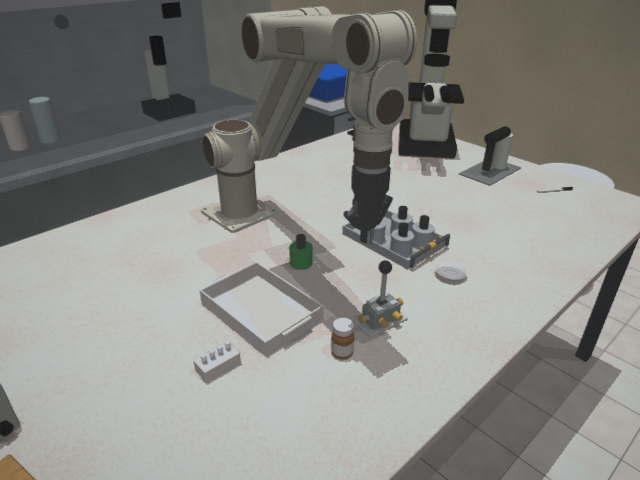

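The lever stands upright with its ball at (385,267), and the gripper is clear of it. All four pots are upright in the tray around (400,230), and the dish, jar and tube block are in their original places.

```bash
python3 -c "
from workcell import bot
print(bot.job_done())"
```

```text
the job is handed in; nothing more can be done
None
```

The job is handed in at about 50 s on the clock. All four pots are in the gassing tray, and the valve lever has been pushed, held and let back to centre. The hand-in reported no verdict.

- **Pots:** I found four steel pots, plus two green look-alikes that I left alone. Lifting gave about 0.42, 0.54, 0.57 and 0.57 kg, so all four counted as full and the tub stayed empty. The 0.42 kg pot is within 50 g of the mark, where either place is allowed.
- **Knocked pot:** The first pot I placed was later found about 3 cm from where I set it down. It was still upright and within the tray limits, so I left it there.
- **Lever:** I pushed it towards the tray's side (+y). The ball moved about 49 mm, which is roughly 0.48 rad, so it stopped just short of the 0.5 stop. I held it there for about 4 s. I then eased it back, and the ball returned to within about 1 mm of its starting position.
- **Last checks:** All four pots stand upright in the tray, the dish, jar and tube block look unmoved in the picture, and the gripper touches nothing. In the last views the network missed some pots in the scene camera and the ball in the top camera. The pot positions therefore come from the top camera, and the ball position from the scene camera alone.

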